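# Count to the third bay and push the tub home

## Task

Starting from the end of the rack where the tall post with the dial gauge stands, run a closed fingertip along the front rail and count the bays, full or empty: touch the metal label plates over the first, second and third bay in turn, and none beyond the third. Then push the tub that waits in front of the rack along the table into that third bay until it is fully home against the back board. Only push it, never lift or tip it, and leave the other tubs, the bottle and the brush where they are.

Things in the scene. Friction and masses are not known exactly. Their poses are not given: they have to be found in the camera images.
- rack: Pine divider rack (fixed): six bays, open to the robot and above. Origin on the table at its middle; x points into the bays (away from the robot), y along the row to the left, z up. Dividers 6 mm thick, 40 high, round noses, 52 mm apart; bays 46 mm wide, centres at y = +-26, +-78, +-130 mm; mouths at x = -45 mm, face of the back board at x = +35 mm. No floor but the table.
- rail_mid (a point): Middle of the top of the rack's flat pine front rail, 50 mm above the table, at rack x = -33, y = 0 mm. The rail is 24 mm deep and 10 mm thick, runs straight along the rack's y over all six bay mouths, and carries the label plates. A tub passes under it.
- gauge_post: Tall pine upright (fixed), 18 x 18 x 100 mm high, with a round black dial gauge (44 mm across, centre 98 mm up, standing out 14 mm in front). It stands at one end of the rack, left or right, at rack x = +30 mm, y = +172 or -172 mm; at the other end is a plain upright only 50 mm high. Origin: centre of its foot.
- tub: Loose lidded tub waiting on the table in front of the rack: clear box, flat white lid with a black inset, 90 mm long (its x, pointing roughly into the rack), 34 wide (y), 34 high, 0.1 to 0.2 kg. It slides when pushed. Origin: centre of its underside. Home against the back board, its origin is at rack x = -10 mm and it stands 10 mm out of the mouth.
- stored_a_c (a point): Centre of a tub like it already home in the second bay from the left (+y): leave it.
- stored_b_c (a point): Centre of a tub like it already home in the second bay from the right (-y): leave it.
- mister: Loose white bottle, 54 mm across, 150 mm high, standing to the left; origin at the centre of its foot. Leave it.
- brush: Loose hand brush, about 0.2 m long, lying to the right; its handle points along its -x. Leave it.
- plate_1: Blank aluminium label plate on the rail over the first bay from the left (+y) (fixed): 30 mm along the rail, 22 mm deep, standing 1.5 mm above the rail. Origin: middle of its top face, 51.5 mm above the table.
- plate_2: Blank aluminium label plate on the rail over the second bay from the left (+y) (fixed): 30 mm along the rail, 22 mm deep, standing 1.5 mm above the rail. Origin: middle of its top face, 51.5 mm above the table.
- plate_3: Blank aluminium label plate on the rail over the third bay from the left (+y) (fixed): 30 mm along the rail, 22 mm deep, standing 1.5 mm above the rail. Origin: middle of its top face, 51.5 mm above the table.
- plate_4: Blank aluminium label plate on the rail over the fourth bay from the left (+y) (fixed): 30 mm along the rail, 22 mm deep, standing 1.5 mm above the rail. Origin: middle of its top face, 51.5 mm above the table.
- plate_5: Blank aluminium label plate on the rail over the fifth bay from the left (+y) (fixed): 30 mm along the rail, 22 mm deep, standing 1.5 mm above the rail. Origin: middle of its top face, 51.5 mm above the table.
- plate_6: Blank aluminium label plate on the rail over the sixth bay from the left (+y) (fixed): 30 mm along the rail, 22 mm deep, standing 1.5 mm above the rail. Origin: middle of its top face, 51.5 mm above the table.
Mind the look-alikes: they are no part of the job. What is shaped like the tub but orange or pink is not meant.

How it is judged:
By the outcome, as a careful person would: the job done as asked, in the order asked, and still so for the second after the job is handed in, with the robot touching nothing.
It also fails if it takes over 64 s, if anything falls off the work surface, if the arm or the gripper's body presses on something with over 40 N, if the wrist force passes 120 N, or if a joint passes its speed limit or range.

## Robot

A 6-joint arm with a two-finger parallel gripper is mounted at the origin on the work surface. World frame = base frame: x ahead of the robot, y to its left, z up, the work surface at z = 0. Lengths are in m, angles in degrees, forces in N, time in s.
With the tool pointing down it reaches from about 0.25 to 0.725 m from the base axis. Payload 9.7 kg.
Tool frame: the origin (TCP) lies midway between the tips of the shut fingers; the grasp point (between the pads) lies bot.hold_point_z behind it (bot.hold_point_z is the distance from the TCP to the grasp point, in m); z points along the fingers, y is the line along which they close (so a half turn about z gives the same grasp; the last joint's range is limited). The gripper opens to 85 mm and grips with 20 to 120 N. Pads are 22 mm wide; open, the fingers measure 114 mm over their backs; the gripper's body (76 mm by 85 mm) begins 54 mm behind the grasp point. The pads swing forward as they close: fully open they stand 13 mm farther back than shut.
Start: joints at [72.365, 4.979, 10.078, 95.1, 0, 90], TCP at [0.167, 0.524, 0.231] pointing down, gripper open.
Joint ranges: [-179.16, 179.16], [-48.56, 103.87], [-65.8, 70.77], [-126.05, 130.52], [-82.76, 87.17], [-180, 180]. Speed limits (degrees/s): [127.2, 127.2, 147.25, 180, 180, 180].

## Interface

Orientations are given as [roll, pitch, yaw] about the fixed x, y, z axes, in that order (R = Rz(yaw) Ry(pitch) Rx(roll)).
In Python, from workcell import bot, camera, camera_model, ticket gives the robot as it stands.
- The arm moves only by the tool send_rows, never from a script. Its argument "targets" is text: rows parted by semicolons, each of 5 numbers parted by spaces: the shift along the tool's x, y, z in mm, then the turn about the tool's z in degrees, then the closure in counts, from 0 (fully open) to 255 (shut). A call has 1 to 20 rows; each row is the pose to reach, as a shift and turn from the pose commanded when the call began, along the tool's axes at that moment; what a row does not reach only later rows make up. A row lasts 1/8 s, in which the tool goes at most 62.5 mm and 10.7 degrees, less where a joint would pass 70% of its speed; a pose out of reach is approached as far as the arm can. A call with a gripper value outside its range is refused whole. The fingers move at their own pace and stop on an object; "newtons" is the grip in N (left out, the last holds). Time passes only in rows, so rows that repeat a pose let the fingers close. It gives the time, the measured TCP pose, the force, the opening and the grip force at its end, in the units of the state.
- bot.get_obs(): the state, without advancing time (a new reading comes with each control period).
- camera(name): name is "side" or "top"; returns the picture (384x512x3 uint8, blue, green, red); there is no depth.
- camera_model(name): a dict with "K" (3x3 intrinsics, pixels), "pose" (4x4, takes a point from camera to world coordinates). Camera axes: x right, y down, z forward; pixel columns grow to the right and rows downward; lengths in m; the calibration is good to about 2 mm. A picture is of the moment at which its call begins. camera_model takes no time and is no camera call.
- ticket.job_done(): hands the job in; it is judged then, once.
The state is a dict: "time": time; "q": joint angles; "qd": joint speeds; "joint_efforts": joint torques, N m; "ee_pos": TCP position; "tcp_rot": TCP orientation; "wrist_force": force on the tool from outside, world axes, zero at the start; "torque": the same for the moment, N m; "opening": finger opening in m; "grasp_force": force on a finger pad.
Only numpy, scipy, OpenCV 4.12 (cv2) and the standard library are available. Lean on these libraries where they do the work, as an engineer would, in place of code of your own. Each camera call takes 0.05 s, during which the arm holds its last target. There are 200 camera calls.

## Working session

There is one attempt and no reset: what is moved stays moved. The work goes in short steps, Python scripts to look and compute and a tool call to move; the robot and the scene stay as the last step left them, time stands still between calls to the robot, and variables do not carry over. Pictures are saved under pics/ and viewed, at most 10 in all, crops included, and the job is handed in when it is done.

Besides the shell and the picture viewer there is one more tool, called after "Call:" in YAML: its name, and indented under it one key for each argument. send_rows: Moves the arm, as the interface text tells. Its arguments: {"type":"object","properties":{"targets":{"type":"string"},"newtons":{"type":"number"}},"required":["targets"]}

```bash
mkdir -p pics; python3 - <<'E'
from workcell import bot,camera,camera_model
import cv2,numpy as np
for n in("top","side"):
    im=camera(n); cv2.imwrite(f"pics/{n}0.png",cv2.resize(im,(800,600),interpolation=cv2.INTER_CUBIC)); cv2.imwrite(f"raw_{n}.png",im)
    m=camera_model(n); print(n,np.round(m["K"],1).tolist(),np.round(m["pose"],3).tolist())
o=bot.get_obs(); print(o["time"],o["ee_pos"],o["tcp_rot"],o["opening"],bot.hold_point_z)
E
```

```text
top [[438.9, 0.0, 256.5], [0.0, 438.9, 195.1], [0.0, 0.0, 1.0]] [[0.004, -0.996, 0.084, 0.414], [-1.0, -0.005, -0.011, -0.001], [0.012, -0.084, -0.996, 1.152], [0.0, 0.0, 0.0, 1.0]]
side [[491.1, 0.0, 254.6], [0.0, 491.1, 191.1], [0.0, 0.0, 1.0]] [[0.707, -0.526, 0.473, -0.189], [-0.707, -0.534, 0.463, -0.663], [0.009, -0.662, -0.749, 1.153], [0.0, 0.0, 0.0, 1.0]]
0.1 [0.16657267 0.52397344 0.23066418] [-1.79933923e+02 -3.43444805e-04  1.62364949e+02] 0.08530208554325718 0.0187
```

View pics/top0.png

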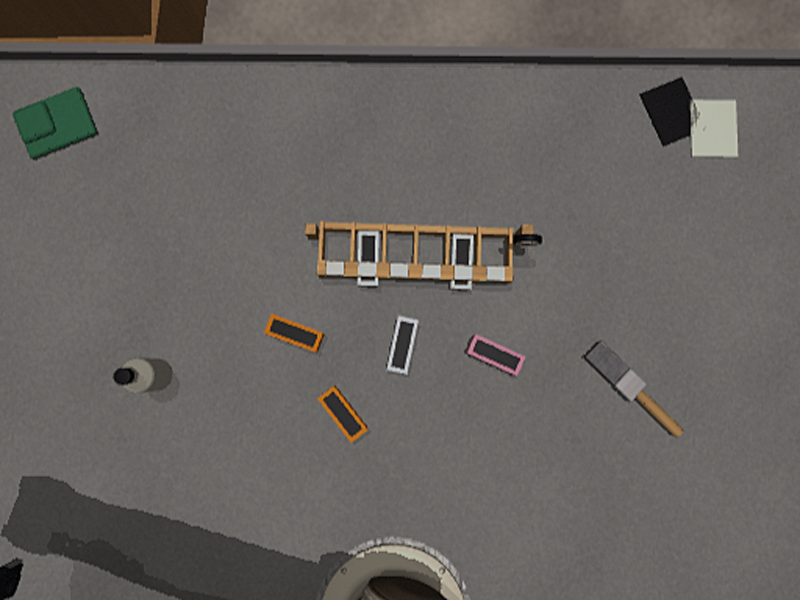

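View pics/side0.png

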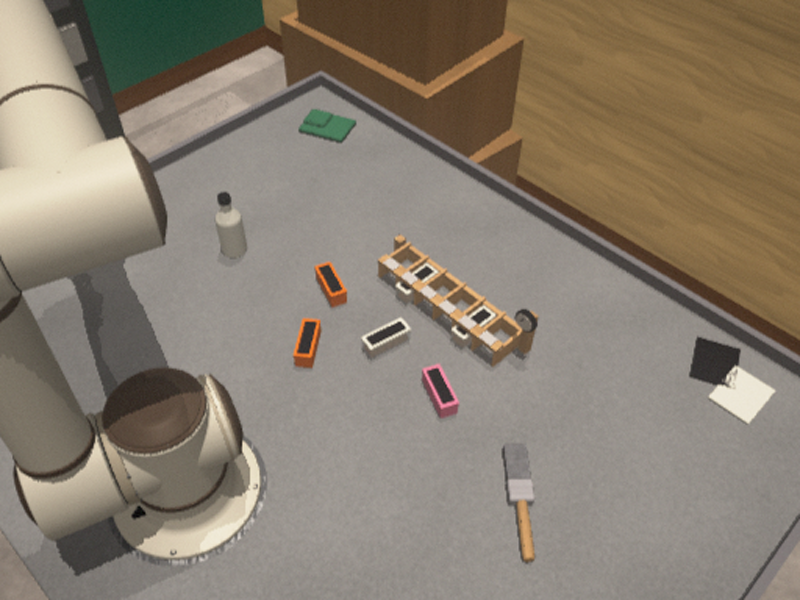

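The gauge post stands at the right end (top view 525,238), so I count from the right: plate_6, plate_5 (full bay), plate_4, with plate_4's empty bay (top ≈431,271) as the target. The white tub is at about (403,345). I'll enlarge both views to get accurate positions.

```bash
python3 - <<'E'
import cv2
a=cv2.imread("raw_top.png")[135:245,190:350]; cv2.imwrite("pics/tc.png",cv2.resize(a,None,fx=5,fy=5,interpolation=cv2.INTER_CUBIC))
a=cv2.imread("raw_side.png")[145:245,225:355]; cv2.imwrite("pics/sc.png",cv2.resize(a,None,fx=6,fy=6,interpolation=cv2.INTER_CUBIC))
E
```

```text
(no output)
```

View pics/tc.png

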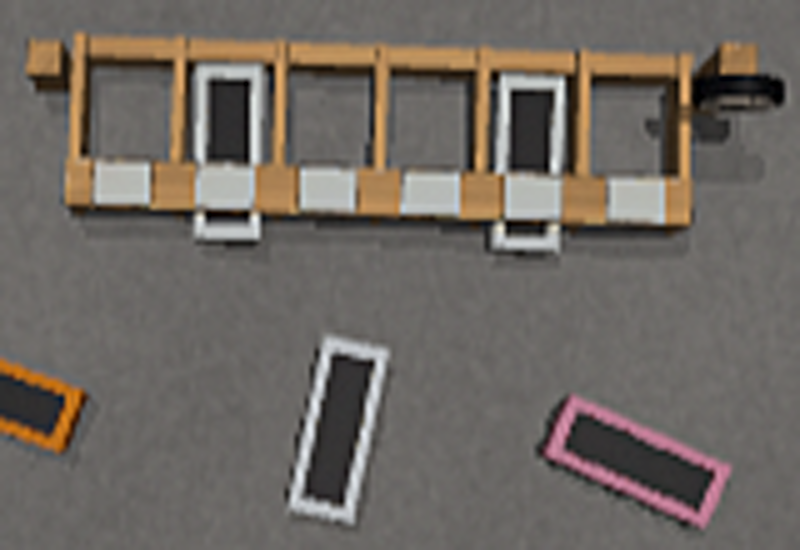

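View pics/sc.png

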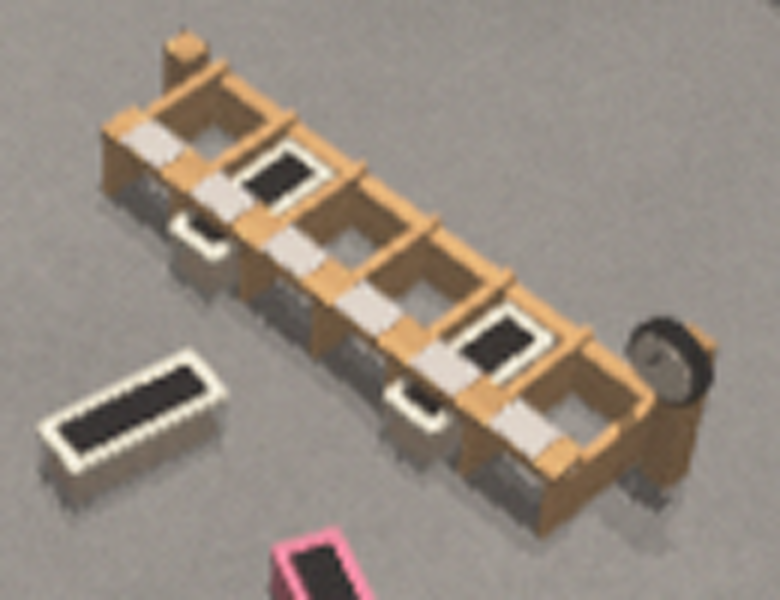

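The plates and the tub lid show clearly in both crops. Top crop: p1 (122,184), p4 (431,193), p5 (533,197), p6 (637,201), lid corners (327,335), (389,348), (354,524), (289,510). Side crop: p1 (155,143), p4 (369,306), p5 (446,364), p6 (524,427), lid centre (134,410).

```bash
cat > h.py <<'E'
import numpy as np
from workcell import camera_model
def ray(n,u,v):
    m=camera_model(n);P=np.array(m["pose"]);d=P[:3,:3]@np.linalg.inv(m["K"])@[u,v,1];return P[:3,3],d/np.linalg.norm(d)
T=lambda u,v:((u+.5)/5-.5+190,(v+.5)/5-.5+135)
S=lambda u,v:((u+.5)/6-.5+225,(v+.5)/6-.5+145)
def tri(a,b):
    A=0;B=0
    for c,d in(ray("top",*a),ray("side",*b)):
        M=np.eye(3)-np.outer(d,d);A=A+M;B=B+M@c
    return np.linalg.solve(A,B)
def onz(n,p,z):
    c,d=ray(n,*p);return c+d*(z-c[2])/d[2]
E
python3 - <<'E'
from h import *
np.set_printoptions(precision=4,suppress=True)
pl={1:((122,184),(155,143)),4:((431,193),(369,306)),5:((533,197),(446,364)),6:((637,201),(524,427))}
for k,(a,b) in pl.items(): print(k,tri(T(*a),S(*b)),onz("top",T(*a),.0515),onz("side",S(*b),.0515))
print("tub",[c for c in (tri(T(340,429),S(134,410)),)])
ct=[onz("top",T(*p),.034) for p in((327,335),(389,348),(354,524),(289,510))]
cs=[onz("side",S(*p),.034) for p in((190,347),(229,392),(80,473),(39,427))]
for c in(ct,cs):
    c=np.array(c);print(c,c.mean(0)); f=(c[0]+c[1]-c[2]-c[3]);print(np.degrees(np.arctan2(f[1],f[0])),np.linalg.norm(f)/2)
P=[onz("top",T(*pl[k][0]),.0515) for k in(1,6)];d=P[0]-P[1];print("rack yaw",np.degrees(np.arctan2(-d[0],d[1])),np.linalg.norm(d))
P=[onz("side",S(*pl[k][1]),.0515) for k in(1,6)];d=P[0]-P[1];print("rack yaw",np.degrees(np.arctan2(-d[0],d[1])),np.linalg.norm(d))
E
```

```text
1 [0.566  0.0947 0.0493] [0.566  0.0942 0.0515] [0.5643 0.0934 0.0515]
4 [ 0.5616 -0.0613  0.0515] [ 0.5623 -0.0619  0.0515] [ 0.5608 -0.0608  0.0515]
5 [ 0.56   -0.1131  0.0522] [ 0.5606 -0.1136  0.0515] [ 0.56   -0.1124  0.0515]
6 [ 0.5579 -0.1655  0.0518] [ 0.5588 -0.1663  0.0515] [ 0.5572 -0.1647  0.0515]
tub [array([ 0.4428, -0.0161,  0.033 ])]
[[ 0.4913 -0.0098  0.034 ]
 [ 0.4848 -0.0415  0.034 ]
 [ 0.3953 -0.0239  0.034 ]
 [ 0.4022  0.0091  0.034 ]] [ 0.4434 -0.0165  0.034 ]
-11.542155674029546 0.09113646359128108
[[ 0.4895 -0.007   0.034 ]
 [ 0.4826 -0.0408  0.034 ]
 [ 0.396  -0.0256  0.034 ]
 [ 0.4013  0.0087  0.034 ]] [ 0.4424 -0.0162  0.034 ]
-9.978397450845655 0.08871935085199815
rack yaw -1.5806469508781282 0.26063430155268125
rack yaw -1.569867871194734 0.25820709817160997
```

Both views agree to about 2 mm, and the heights match the text (51.5 and 34 mm). The rack's yaw is -1.6°, and the tub sits at (0.443, -0.016) with yaw -11°. First I'll go above plate_6 with the fingers shut and the tool turned to line up with the rack.

Call:
send_rows:
  targets: "-577 -536 0 73.9 255;-577 -536 0 73.9 255;-577 -536 0 73.9 255;-577 -536 0 73.9 255;-577 -536 0 73.9 255;-577 -536 0 73.9 255;-577 -536 0 73.9 255;-577 -536 0 73.9 255;-577 -536 0 73.9 255;-577 -536 0 73.9 255;-577 -536 0 73.9 255;-577 -536 0 73.9 255;-577 -536 0 73.9 255;-577 -536 0 73.9 255;-577 -536 100 73.9 255;-577 -536 130 73.9 255;-577 -536 130 73.9 255;-577 -536 130 73.9 255"
  newtons: 40

```text
time: 2.35
ee_pos: [0.5547, -0.1612, 0.1035]
tcp_rot: [179.9, 0.0, 88.5]
wrist_force: [-0.2, -0.5, 0.6]
opening: -0.0002
grasp_force: 0.0
```

Call:
send_rows:
  targets: "0 0 20 0 255;0 0 40 0 255;0 0 40 0 255;0 0 40 0 255"

```text
time: 2.85
ee_pos: [0.5555, -0.1617, 0.0641]
tcp_rot: [179.8, 0.0, 88.5]
wrist_force: [-0.5, -0.4, 0.5]
opening: 0.0002
grasp_force: 0.0
```

```bash
python3 - <<'E'
from workcell import bot,camera
import cv2,numpy as np
a=camera("side")[145:245,255:355];cv2.imwrite("pics/s2.png",cv2.resize(a,(600,600),interpolation=cv2.INTER_CUBIC))
o=bot.get_obs();print(o["ee_pos"],o["wrist_force"])
E
```

```text
[ 0.55536595 -0.16173799  0.06383002] [-0.05191897 -0.02106869 -0.39267505]
```

View pics/s2.png

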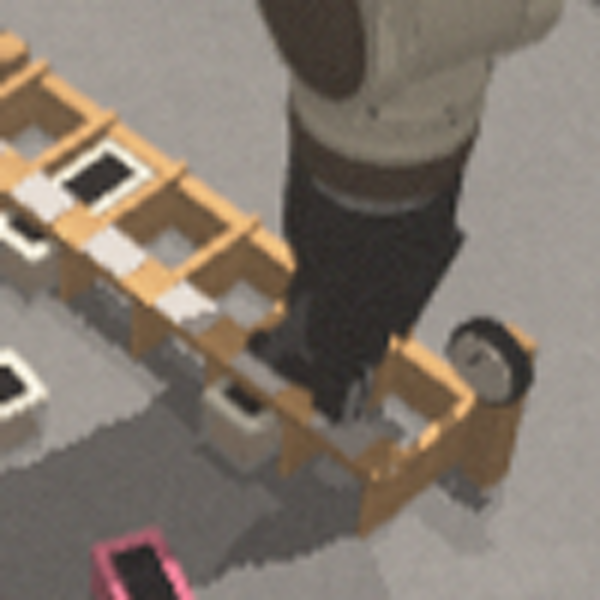

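The fingertip hovers over plate_6 (340,410 in the crop), clear of the gauge. Next I lower it to touch.

Call:
send_rows:
  targets: "0 0 8 0 255;0 0 10 0 255;0 0 11.5 0 255;0 0 12.5 0 255;0 0 13 0 255;0 0 13 0 255"

```text
time: 3.65
ee_pos: [0.5542, -0.1615, 0.0515]
tcp_rot: [179.9, 0.0, 88.5]
wrist_force: [-9.4, 3.0, 25.1]
opening: 0.0
grasp_force: 12.2
```

Call:
send_rows:
  targets: "0 0 -3 0 255;0 0 -6 0 255;12 0 -6 0 255;25 0 -6 0 255;38 0 -6 0 255;50 0 -6 0 255;50 0 -6 0 255;50 0 -3 0 255;50 0 -1.5 0 255;50 0 -0.5 0 255;50 0 0 0 255;50 0 0 0 255"

```text
time: 5.15
ee_pos: [0.5558, -0.1115, 0.0515]
tcp_rot: [179.8, -0.0, 88.4]
wrist_force: [-10.4, 5.2, 24.9]
opening: 0.0001
grasp_force: 12.6
```

Call:
send_rows:
  targets: "0 0 -3 0 255;0 0 -6 0 255;12 0 -6 0 255;25 0 -6 0 255;38 0 -6 0 255;51 0 -6 0 255;51 0 -6 0 255;51 0 -3 0 255;51 0 -1.5 0 255;51 0 -0.5 0 255;51 0 0 0 255;51 0 0 0 255"

```text
time: 6.65
ee_pos: [0.5572, -0.0605, 0.0515]
tcp_rot: [179.8, -0.0, 88.5]
wrist_force: [-10.4, 3.7, 24.8]
opening: -0.0
grasp_force: 12.6
```

All three plates touched at z = 51.5 mm with about 25 N each. Now I lift clear, half open, and come down to the left of the tub. From there a two-finger sideways push will line it up with the third bay.

Call:
send_rows:
  targets: "0 0 -30 0 255;0 0 -60 0 255;0 -40 -60 0 255;30 -80 -60 0 120;60 -115 -60 0 120;87 -115 -60 0 120;87 -115 -60 0 120;87 -115 -60 0 120;87 -115 -20 0 120;87 -115 20 0 120;87 -115 40 0 120;87 -115 42 0 120;87 -115 42 0 120"

```text
time: 8.28
ee_pos: [0.4447, 0.0291, 0.007]
tcp_rot: [180.0, 0.0, 88.4]
wrist_force: [-0.1, -0.1, 0.2]
opening: 0.0451
grasp_force: 0.0
```

```bash
python3 - <<'E'
from workcell import bot,camera
import cv2,numpy as np
a=camera("side")[145:245,205:335];cv2.imwrite("pics/s3.png",cv2.resize(a,(780,600),interpolation=cv2.INTER_CUBIC))
o=bot.get_obs();print(o["ee_pos"],o["wrist_force"],o["opening"])
E
```

```text
[0.44497628 0.02921201 0.00732444] [-0.24032909  0.44027202  0.48147487] 0.04499594882572022
```

View pics/s3.png

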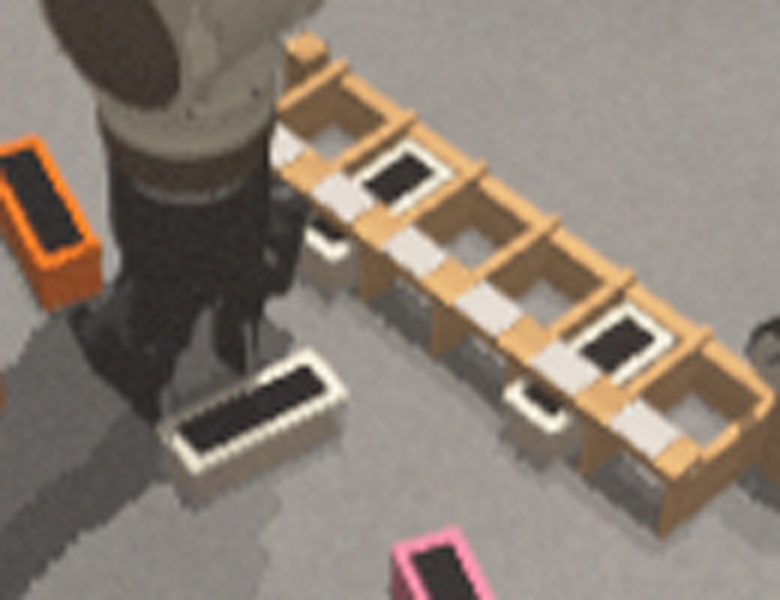

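The tub has not moved, and the fingers are on its left side. I push it right by 59 mm.

Call:
send_rows:
  targets: "-6 0 0 0 120;-11 0 0 0 120;-15 0 0 0 120;-19 0 0 0 120;-23 0 0 0 120;-27 0 0 0 120;-31 0 0 0 120;-35 0 0 0 120;-39 0 0 0 120;-43 0 0 0 120;-47 0 0 0 120;-50 0 0 0 120;-53 0 0 0 120;-55 0 0 0 120;-57 0 0 0 120;-58 0 0 0 120;-59 0 0 0 120;-59 0 0 0 120;-59 0 0 0 120"

```text
time: 10.7
ee_pos: [0.4426, -0.0295, 0.0062]
tcp_rot: [-180.0, 0.0, 88.5]
wrist_force: [-1.5, 0.1, 0.1]
opening: 0.0456
grasp_force: 0.0
```

Call:
send_rows:
  targets: "10 0 0 0 120;20 0 0 0 120;20 0 -30 0 160;20 0 -70 0 255;20 -60 -120 0 255;20 -100 -140 0 255;20 -100 -140 0 255;20 -100 -140 0 255"

```text
time: 11.7
ee_pos: [0.3436, -0.0064, 0.1462]
tcp_rot: [179.9, -0.0, 88.5]
wrist_force: [0.2, -0.8, 0.1]
opening: 0.0
grasp_force: 0.0
```

```bash
python3 - <<'E'
from workcell import bot,camera
import cv2,numpy as np
im=camera("top");cv2.imwrite("pics/t4.png",cv2.resize(im[135:245,190:350],(800,550),interpolation=cv2.INTER_CUBIC))
im=camera("side");cv2.imwrite("pics/s4.png",cv2.resize(im[145:245,225:355],(780,600),interpolation=cv2.INTER_CUBIC))
o=bot.get_obs();print(o["ee_pos"],o["wrist_force"],o["opening"])
E
```

```text
[ 0.34348005 -0.00655669  0.14535054] [0.15435882 0.46081893 0.52990979] 0.0003811154171920516
```

View pics/s4.png

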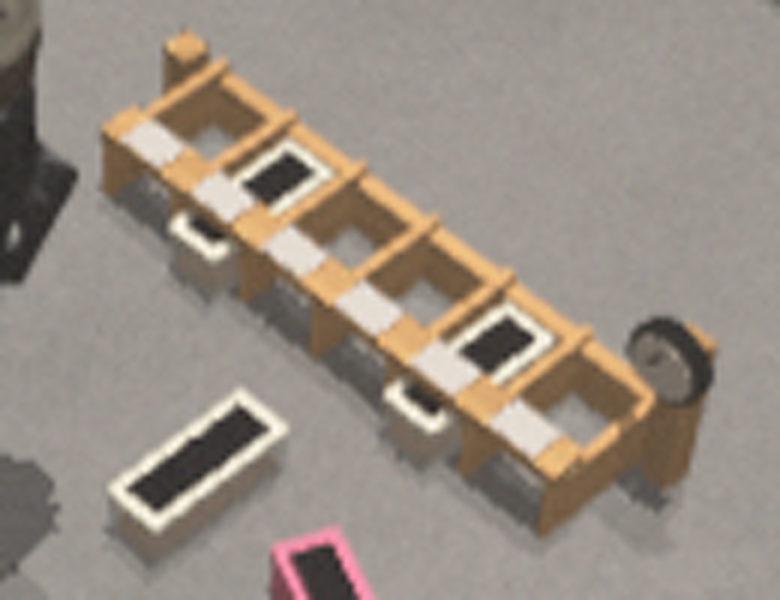

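The tub is now lined up with the rack. Its lid corners are at (240,388), (289,429), (157,529), (108,490). Next I compute its rack pose.

```bash
python3 - <<'E'
from h import *
np.set_printoptions(precision=4,suppress=True)
c=np.array([onz("side",S(*p),.034) for p in((240,388),(289,429),(157,529),(108,490))])
f=c[0]+c[1]-c[2]-c[3];a=np.radians(-1.58);R=np.array([[np.cos(a),np.sin(a)],[-np.sin(a),np.cos(a)]])
P4=onz("side",S(369,306),.0515)[:2]
print(c.mean(0),np.degrees(np.arctan2(f[1],f[0])),"rack rel bay (mm)",R@(c.mean(0)[:2]-P4)*1000-[33,0])
print("tcp", R@(np.array([.3435,-.0066])-P4)*1000-[33,0])
E
```

```text
[ 0.4431 -0.0594  0.034 ] -0.8342286976466781 rack rel bay (mm) [-150.7387   -1.9304]
tcp [-251.7596   48.1442]
```

Call:
send_rows:
  targets: "-50 27 0 0 255;-50 27 0 0 255;-50 27 50 0 255;-50 27 100 0 255;-50 27 125 0 255;-50 27 132 0 255;-50 27 132 0 255;-50 37 132 0 255;-50 41 132 0 255;-50 45 132 0 255;-50 49 132 0 255;-50 53 132 0 255;-50 57 132 0 255;-50 61 132 0 255;-50 65 132 0 255;-50 69 132 0 255;-50 73 132 0 255;-50 77 132 0 255;-50 77 132 0 255"

```text
time: 14.18
ee_pos: [0.4191, -0.0588, 0.0142]
tcp_rot: [180.0, 0.0, 88.5]
wrist_force: [-0.1, -0.6, -0.6]
opening: -0.0001
grasp_force: 0.0
```

```bash
python3 - <<'E'
from workcell import bot,camera
import cv2,numpy as np
im=camera("side");cv2.imwrite("pics/s5.png",cv2.resize(im[145:245,225:355],(780,600),interpolation=cv2.INTER_CUBIC))
o=bot.get_obs();print(o["ee_pos"],o["wrist_force"],o["opening"])
E
```

```text
[ 0.41894424 -0.05879821  0.01423309] [-0.18684419 -0.0329822   0.49790076] -0.0004008874499034282
```

View pics/s5.png

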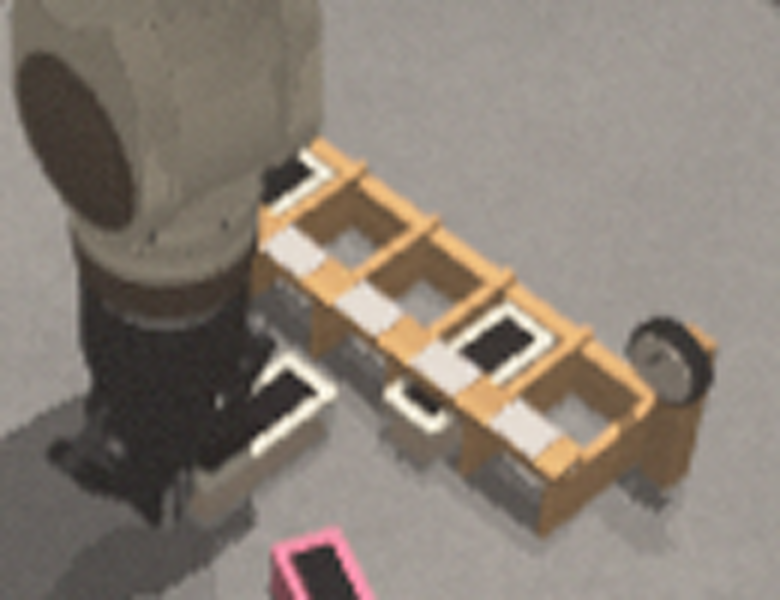

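The tub slides straight. Its front lid corners are now at (285,350) and (337,390), so I check the drift before the mouth.

```bash
python3 - <<'E'
from h import *
a=np.radians(-1.58);R=np.array([[np.cos(a),np.sin(a)],[-np.sin(a),np.cos(a)]])
P4=onz("side",S(369,306),.0515)[:2]
for p in((240,388),(289,429),(285,350),(337,390)): print(R@(onz("side",S(*p),.034)[:2]-P4)*1000-[33,0])
print("tcp", R@(np.array([.419,-.0588])-P4)*1000-[33,0])
E
```

```text
[-106.01757558   15.97672329]
[-106.55779126  -18.68033328]
[-72.67434663  18.20586748]
[-72.0818923  -17.42588013]
tcp [-174.84901515   -1.95423029]
```

It is centred to about 1 mm, with 107 mm left to home. I push it in, slowing near the end.

Call:
send_rows:
  targets: "0 5 0 0 255;0 10 0 0 255;0 15 0 0 255;0 20 0 0 255;0 25 0 0 255;0 30 0 0 255;0 35 0 0 255;0 40 0 0 255;0 45 0 0 255;0 50 0 0 255;0 55 0 0 255;0 60 0 0 255;0 65 0 0 255;0 70 0 0 255;0 75 0 0 255;0 80 0 0 255;0 85 0 0 255;0 89 0 0 255;0 92 0 0 255;0 93 0 0 255"

```text
time: 16.73
ee_pos: [0.5119, -0.0613, 0.0143]
tcp_rot: [-180.0, -0.0, 88.5]
wrist_force: [-0.5, 0.4, 0.2]
opening: 0.0001
grasp_force: 0.4
```

Call:
send_rows:
  targets: "0 3 0 0 255;0 6 0 0 255;0 9 0 0 255;0 11 0 0 255;0 12 0 0 255;0 12.5 0 0 255;0 13 0 0 255;0 13 0 0 255"

```text
time: 17.73
ee_pos: [0.5248, -0.0616, 0.0143]
tcp_rot: [180.0, -0.0, 88.5]
wrist_force: [-0.6, -0.2, 0.6]
opening: 0.0002
grasp_force: 0.1
```

Call:
send_rows:
  targets: "0 0.5 0 0 255;0 1 0 0 255;0 1.5 0 0 255;0 2 0 0 255;0 2 0 0 255"

```text
time: 18.35
ee_pos: [0.5264, -0.0617, 0.0142]
tcp_rot: [-180.0, 0.0, 88.5]
wrist_force: [-3.1, -0.1, 3.5]
opening: -0.0001
grasp_force: 2.0
```

Call:
send_rows:
  targets: "0 0.5 0 0 255;0 1 0 0 255;0 1 0 0 255;0 1 0 0 255"

```text
time: 18.85
ee_pos: [0.5266, -0.0617, 0.0142]
tcp_rot: [-179.9, -0.0, 88.5]
wrist_force: [-9.6, 0.9, 6.4]
opening: 0.0002
grasp_force: 4.8
```

The tool has stalled and the force is rising (10 N), so the tub is home. I back off and lift away.

Call:
send_rows:
  targets: "0 -3 0 0 255;0 -15 0 0 255;0 -40 0 0 255;0 -60 -40 0 255;0 -80 -90 0 255;60 -120 -140 0 255;100 -150 -140 0 255;100 -150 -140 0 255;100 -150 -140 0 255;100 -150 -140 0 255"

```text
time: 20.1
ee_pos: [0.3807, 0.0416, 0.1537]
tcp_rot: [-180.0, 0.0, 88.4]
wrist_force: [0.2, -0.0, 0.6]
opening: 0.0001
grasp_force: 0.0
```

```bash
python3 - <<'E'
from workcell import bot,camera
import cv2,numpy as np
a=cv2.resize(camera("top")[135:245,190:350],(720,495),interpolation=cv2.INTER_CUBIC)
b=cv2.resize(camera("side")[130:260,180:380],(640,416),interpolation=cv2.INTER_CUBIC)
w=np.zeros((600,800,3),np.uint8);a=cv2.resize(a,(400,275));w[:275,:400]=a
b=cv2.resize(b,(800,520))[:325+0];w[275:,:]=b
cv2.imwrite("pics/f.png",w)
E
```

```text
(no output)
```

View pics/f.png

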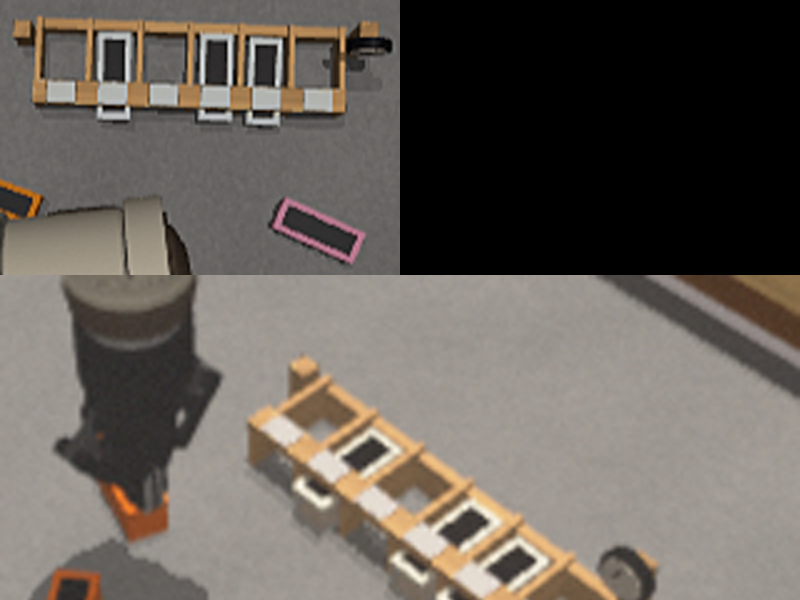

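The tub stands in the third bay from the gauge (215,75), against the back board and standing out about as far as its stored neighbours. Everything else is where it was, and the arm touches nothing.

```bash
python3 -c "
from workcell import ticket
print(ticket.job_done())"
```

```text
the job is handed in; nothing more can be done
None
```

I touched the label plates over the first, second and third bays from the gauge end, in that order, then pushed the tub home into the third bay and handed the job in at about 20 s on the robot's clock.

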